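# Find and release the latched key on the cutting-table control box

### The job

One of the four identical keys on the grey control box has been left latched down. Going along the row from the robot's left to its right, tap each key lightly with the fingertips to feel which one it is, without pushing any key in; after all four taps press the latched key to the bottom and let go, so that it springs up level with the others. Leave the strip, the glue jar and the tape roll where they are, and grasp nothing.

Things in the scene. Friction and masses are not known exactly. Their poses are not given: they have to be found in the camera images.
- panel: Grey control box screwed to the bench, 110 mm deep (its x, away from the robot) x 240 mm wide (its y, to the robot's left at yaw 0) x 55 mm high, on a steel foot plate 80 x 290 x 5 mm. Origin: centre of its underside, on the bench. It is turned at most 0.35 rad. Four identical white square keys stand in one row along its y on its flat top, centred in depth, at y = +72, +24, -24 and -72 mm (48 mm apart).
- mod_a: Fixed black collar of one of the four identical keys, 44 x 44 x 4 mm, on top of the box, with the box's yaw. Origin: centre of the collar's underside, 55 mm above the bench, on the key's axis. Which of the four places in the row it has changes from start to start. The key's flat top (36 x 36 mm, white plastic) lies 18 mm above this origin when the key is up, and 14 mm when it is latched down.
- mod_b: Fixed black collar of one of the four identical keys, 44 x 44 x 4 mm, on top of the box, with the box's yaw. Origin: centre of the collar's underside, 55 mm above the bench, on the key's axis. Which of the four places in the row it has changes from start to start. The key's flat top (36 x 36 mm, white plastic) lies 18 mm above this origin when the key is up, and 14 mm when it is latched down.
- mod_c: Fixed black collar of one of the four identical keys, 44 x 44 x 4 mm, on top of the box, with the box's yaw. Origin: centre of the collar's underside, 55 mm above the bench, on the key's axis. Which of the four places in the row it has changes from start to start. The key's flat top (36 x 36 mm, white plastic) lies 18 mm above this origin when the key is up, and 14 mm when it is latched down.
- mod_d: Fixed black collar of one of the four identical keys, 44 x 44 x 4 mm, on top of the box, with the box's yaw. Origin: centre of the collar's underside, 55 mm above the bench, on the key's axis. Which of the four places in the row it has changes from start to start. The key's flat top (36 x 36 mm, white plastic) lies 18 mm above this origin when the key is up, and 14 mm when it is latched down.
- key_a (a joint): How far the key in collar mod_a is down, in m: 0 fully up, 0.004 latched down, about 0.007 pressed to the bottom. An up key starts to yield at 2.5 N and then goes in 1 mm for each further 0.75 N; it must not be pushed in more than 5 mm (6.2 N). The one latched key sits 4 mm lower than the others and hardly yields below 5 N; pressed to the bottom (about 6.5 N to get there; 8 to 15 N is plenty) it unlatches and rises fully when let go.
- key_b (a joint): How far the key in collar mod_b is down, in m: 0 fully up, 0.004 latched down, about 0.007 pressed to the bottom. An up key starts to yield at 2.5 N and then goes in 1 mm for each further 0.75 N; it must not be pushed in more than 5 mm (6.2 N). The one latched key sits 4 mm lower than the others and hardly yields below 5 N; pressed to the bottom (about 6.5 N to get there; 8 to 15 N is plenty) it unlatches and rises fully when let go.
- key_c (a joint): How far the key in collar mod_c is down, in m: 0 fully up, 0.004 latched down, about 0.007 pressed to the bottom. An up key starts to yield at 2.5 N and then goes in 1 mm for each further 0.75 N; it must not be pushed in more than 5 mm (6.2 N). The one latched key sits 4 mm lower than the others and hardly yields below 5 N; pressed to the bottom (about 6.5 N to get there; 8 to 15 N is plenty) it unlatches and rises fully when let go.
- key_d (a joint): How far the key in collar mod_d is down, in m: 0 fully up, 0.004 latched down, about 0.007 pressed to the bottom. An up key starts to yield at 2.5 N and then goes in 1 mm for each further 0.75 N; it must not be pushed in more than 5 mm (6.2 N). The one latched key sits 4 mm lower than the others and hardly yields below 5 N; pressed to the bottom (about 6.5 N to get there; 8 to 15 N is plenty) it unlatches and rises fully when let go.
- strip: Bystander: loose grey foam-board strip, 30 x 220 x 30 mm (x, y, z), lying beyond the box. Origin: centre of its underside.
- glue: Bystander: loose jar of glue, 56 mm across, 110 mm high, standing to the right of the box. Origin: centre of its underside.
- tape: Bystander: loose roll of paper tape lying flat, 100 mm across, 25 mm high, to the left of the box. Origin: centre of its underside.

How it is judged:
By the outcome, as a careful person would: the job done as asked, in the order asked, and still so for the second after the job is handed in, with the robot touching nothing.
It also fails if it takes over 58 s, if anything falls off the work surface, if the arm or the gripper's body presses on something with over 40 N, if the wrist force passes 120 N, or if a joint passes its speed limit or range.

### The arm

A 6-joint arm with a two-finger parallel gripper is mounted at the origin on the work surface. World frame = base frame: x ahead of the robot, y to its left, z up, the work surface at z = 0. Lengths are in m, angles in rad, forces in N, time in s.
With the tool pointing down it reaches from about 0.375 to 0.9 m from the base axis. Payload 3.1 kg.
Tool frame: the origin (TCP) lies midway between the tips of the shut fingers; the grasp point (between the pads) lies grip_point_offset behind it (grip_point_offset is the distance from the TCP to the grasp point, in m); y points along the fingers, z is the direction in which the jaws open and shut, and the axes are right-handed (so a half turn about y gives the same grasp; the last joint's range is limited). The gripper opens to 87 mm and grips with 3 to 60 N. Pads are 19 mm wide; open, the fingers measure 117 mm over their backs; the gripper's body (75 mm by 190 mm) begins 51 mm behind the grasp point.
Start: joints at [0.953, 0.527, 1.433, -0, 1.181, -0.178], TCP at [0.266, 0.566, 0.223] pointing down, gripper open.
Joint ranges: [-3.08, 3.08], [-0.75, 2.2], [0.22, 2.44], [-1.43, 4.57], [0, 2.65], [-2.85, 2.85]. Speed limits (rad/s): [2.79, 2.79, 3.14, 3.14, 3.14, 3.14].

### API

Orientations are given as a unit quaternion [x, y, z, w].
In Python, from rig import * gives the robot as it stands.
- The arm moves only by the tool jog_arm, never from a script. Its argument "increments" is a list that holds one entry, the list of rows, each a list of 7 numbers: the turn, a rotation vector about the world's x, y, z in degrees, then the shift along the world's x, y, z in m, then the closure, from -1 (fully open) to 1 (shut), so that 0 is half open. In form: [[[rx, ry, rz, x, y, z, jaw], ...]]. A call has 1 to 8 rows; each row is the pose to reach, as a shift and turn from the pose measured when the call began; what a row does not reach only later rows make up. A row lasts 1/10 s, in which the tool goes at most 50 mm and 8.59 degrees, less where a joint would pass 70% of its speed; a pose out of reach is approached as far as the arm can. A call with a gripper value outside its range is refused whole. The fingers move at their own pace and stop on an object; "squeeze" is the grip in N (left out, the last holds). Time passes only in rows, so rows that repeat a pose let the fingers close. It gives the time, the measured TCP pose, the force and the opening at its end, in the units of the state.
- get_obs(): the state, without advancing time (a new reading comes with each control period).
- camera(name): name is "scene" or "top" or "wrist"; returns the picture (384x512x3 uint8, red, green, blue); there is no depth.
- camera_info(name): a dict with "K" (3x3 intrinsics, pixels), "k1" (the pictures are not rectified: a ray, as slopes to the right and down, at radius r is drawn at 1 + k1 r^2 times it, then the intrinsics apply), "R" (3x3) and "t" (3): a world point X has camera coordinates R X + t. Camera axes: x right, y down, z forward; pixel columns grow to the right and rows downward; lengths in m; the calibration is good to about 2 mm. A picture is of the moment at which its call begins: read the wrist's pose just before it. camera_info takes no time and is no camera call; for the wrist camera it gives the pose at the moment of the call.
- hand_in(): hands the job in, once; it reports no verdict.
The state is a dict: "time": time; "q": joint angles; "joint_velocities": joint speeds; "joint_torque": joint torques, N m; "position": TCP position; "tool_rot": TCP orientation; "ft_force": force on the tool from outside, world axes, zero at the start; "moment": the same for the moment, N m; "grip_width": finger opening in m.
Only numpy, scipy, OpenCV 4.12 (cv2) and the standard library are available. Lean on these libraries where they do the work, as an engineer would, in place of code of your own. Each camera call takes 0.05 s, during which the arm holds its last target.

## Working session

There is one attempt and no reset: what is moved stays moved. The work goes in short steps, Python scripts to look and compute and a tool call to move; the robot and the scene stay as the last step left them, time stands still between calls to the robot, and variables do not carry over. Pictures are saved under pics/ and viewed, and the job is handed in when it is done.

Besides the shell and the picture viewer there is one more tool, called after "Request:" by a JSON object that holds its "fn" and its "kwargs", one argument or row to a line. jog_arm: Moves the arm, as the interface text tells. Its arguments: {"type":"object","properties":{"increments":{"type":"array","items":{"type":"array","items":{"type":"array","items":{"type":"number"}}}},"squeeze":{"type":"number"}},"required":["increments"]}

```bash
mkdir -p pics; ls
python3 - <<'E'
from rig import *
import cv2
print(get_obs())
for n in ("scene","top","wrist"):
    i=camera_info(n); print(n,i)
    cv2.imwrite(f"pics/{n}0.png",cv2.cvtColor(camera(n),cv2.COLOR_RGB2BGR))
E
```

```text
pics
{'time': 0.0, 'q': array([ 9.52479252e-01,  5.28450067e-01,  1.43389428e+00,  3.20152681e-06,
        1.18138154e+00, -1.78500391e-01]), 'joint_velocities': array([-0.00084207, -0.00028398,  0.00103118, -0.00067529,  0.00035776,
       -0.00010126]), 'joint_torque': array([ 1.55247177e-03, -4.40032125e+01, -1.76596838e+01,  6.33475115e-02,
        5.81895432e-02, -1.74246779e-04]), 'position': array([0.26565479, 0.56493195, 0.22158407]), 'tool_rot': array([ 0.6907721 , -0.15454229,  0.15395517, -0.68938262]), 'ft_force': array([ 0.01537598, -0.45834278, -0.55239602]), 'moment': array([0.03740652, 0.00454131, 0.01564993]), 'grip_width': 0.08709919795945532}
scene {'K': array([[478.72044332,   0.        , 257.58662349],
       [  0.        , 478.72044332, 196.7521244 ],
       [  0.        ,   0.        ,   1.        ]]), 'k1': -0.021192222508632955, 'R': array([[-0.05032196,  0.99850939,  0.02113504],
       [ 0.64076719,  0.04851066, -0.7662011 ],
       [-0.76608427, -0.0250141 , -0.64225321]]), 't': array([ 0.01603292, -0.319929  ,  1.83335209])}
top {'K': array([[384.88169475,   0.        , 259.09258008],
       [  0.        , 384.88169475, 194.14242475],
       [  0.        ,   0.        ,   1.        ]]), 'k1': -0.06787913229545577, 'R': array([[ 0.00366704, -0.99989146,  0.0142695 ],
       [-0.99675524, -0.0048022 , -0.08034879],
       [ 0.08040859, -0.01392856, -0.99666466]]), 't': array([-0.01048202,  0.61154055,  1.08367157])}
wrist {'K': array([[267.05109674,   0.        , 259.31647286],
       [  0.        , 267.05109674, 187.24549515],
       [  0.        ,   0.        ,   1.        ]]), 'k1': -0.0510680612292801, 'R': array([[ 0.42511172,  0.90513993, -0.00131217],
       [ 0.86476563, -0.40572037,  0.29592463],
       [ 0.26732083, -0.12693575, -0.95521039]]), 't': array([-0.62404912, -0.03585916,  0.39214281])}
```

View pics/top0.png

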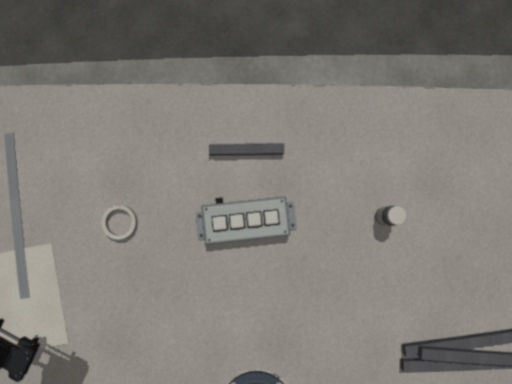

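View pics/scene0.png

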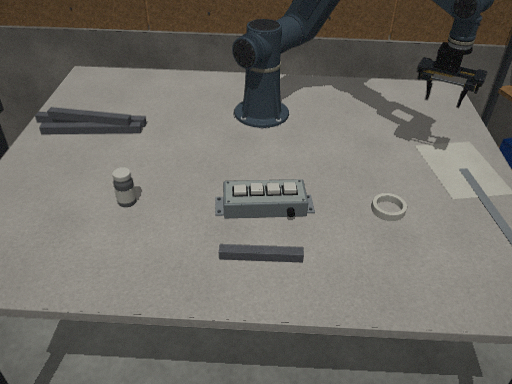

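View pics/wrist0.png

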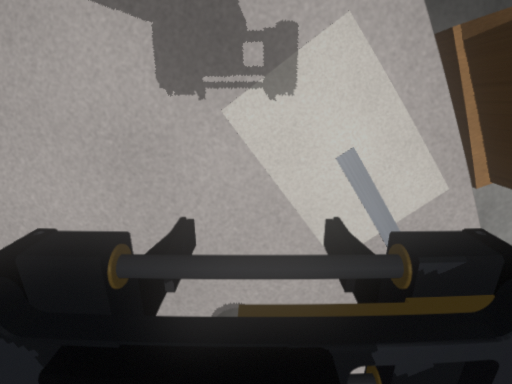

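The top view shows the box around (246,220), with keys at about (220,223), (237,221), (254,219) and (271,217). The tape is at (119,223), the glue at (395,215) and the strip at (247,150). In the scene view the keys are at about (240,190) to (290,188). Next I'll segment the keys and triangulate them.

```bash
cat > h.py <<'E'
import numpy as np, cv2
from rig import *
def ray(info,uv):
    K,k1=info["K"],info["k1"]
    d=np.array([(uv[0]-K[0,2])/K[0,0],(uv[1]-K[1,2])/K[1,1]])
    s=d.copy()
    for _ in range(20): s=d/(1+k1*(s@s))
    v=info["R"].T@np.array([s[0],s[1],1.]); c=-info["R"].T@info["t"]
    return c,v/np.linalg.norm(v)
def onz(info,uv,z):
    c,v=ray(info,uv); return c+v*(z-c[2])/v[2]
def tri(obs):
    A=np.zeros((3,3));b=np.zeros(3)
    for i,uv in obs:
        c,v=ray(i,uv);P=np.eye(3)-np.outer(v,v);A+=P;b+=P@c
    return np.linalg.solve(A,b)
E
python3 - <<'E'
from h import *
for n,(x0,y0,x1,y1),f in (("top",(190,185,310,255),6),("scene",(205,165,325,230),6)):
    im=cv2.imread(f"pics/{n}0.png")[y0:y1,x0:x1]
    cv2.imwrite(f"pics/{n}0z.png",cv2.resize(im,None,fx=f,fy=f,interpolation=cv2.INTER_CUBIC))
    g=im.min(2)
    for th in (150,165,180,195):
        m=(g>th).astype(np.uint8)
        _,_,st,c=cv2.connectedComponentsWithStats(m,connectivity=4)
        print(n,th,[(int(s[4]),int(s[2]),int(s[3]),round(p[0]+x0,2),round(p[1]+y0,2)) for s,p in zip(st[1:],c[1:]) if s[4]>20])
E
```

```text
top 150 [(114, 11, 12, np.float64(271.16), np.float64(216.64)), (118, 12, 12, np.float64(253.86), np.float64(218.58)), (117, 12, 12, np.float64(236.27), np.float64(220.5)), (119, 11, 12, np.float64(219.0), np.float64(222.45))]
top 165 [(23, 8, 4, np.float64(270.74), np.float64(214.13)), (35, 9, 8, np.float64(253.49), np.float64(216.63)), (24, 8, 7, np.float64(236.58), np.float64(218.83))]
top 180 []
top 195 []
scene 150 [(89, 12, 8, np.float64(289.64), np.float64(185.62)), (90, 12, 8, np.float64(256.18), np.float64(186.53)), (81, 12, 8, np.float64(273.05), np.float64(186.16)), (85, 12, 8, np.float64(239.55), np.float64(187.95))]
scene 165 []
scene 180 []
scene 195 []
```

```bash
sleep 1
```

```text
(no output)
```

View pics/top0z.png

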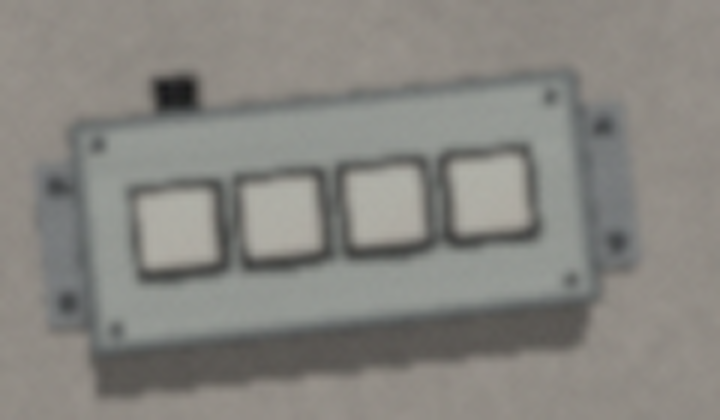

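View pics/scene0z.png

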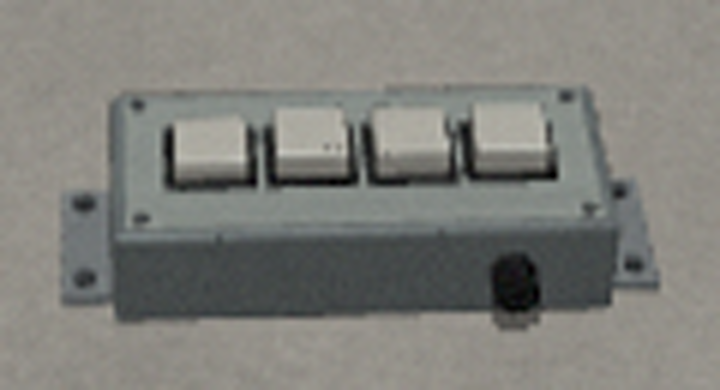

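The zooms show all four white keys clearly. They number 1 to 4 from the left in the top view, and run right to left in the scene view. I'll triangulate now.

Run:
```python
from h import *
T=[(219,222.45),(236.27,220.5),(253.86,218.58),(271.16,216.64)]
S=[(289.64,185.62),(273.05,186.16),(256.18,186.53),(239.55,187.95)]
it,isc=camera_info("top"),camera_info("scene")
P=[]
for a,b in zip(T,S):
    p=tri([(it,a),(isc,b)]); q=onz(it,a,.073); r=onz(isc,b,.073); P.append(p); print(p.round(4),q.round(4),r.round(4))
P=np.array(P); d=P[0]-P[3]; print("yaw",np.arctan2(-d[0],d[1]), "pitch",np.linalg.norm(d[:2])/3, P.mean(0))
for n,uv,z in (("glue",(397,215),.11),("tape",(119,223),.025),("strip",(247,148),.03)): print(n,onz(it,uv,z).round(3))
from scipy.spatial.transform import Rotation as R
o=get_obs();print(R.from_quat(o["tool_rot"]).as_matrix().round(3),o["time"])
```

```text
[0.5294 0.1018 0.0735] [0.5294 0.1022 0.073 ] [0.5289 0.1015 0.073 ]
[0.535  0.0544 0.073 ] [0.535 0.055 0.073] [0.535  0.0539 0.073 ]
[0.5405 0.0062 0.073 ] [0.5404 0.0069 0.073 ] [0.5404 0.0056 0.073 ]
[ 0.546  -0.0412  0.0694] [ 0.5459 -0.0405  0.073 ] [ 0.5505 -0.0414  0.073 ]
yaw 0.11548383335838353 pitch 0.048008302481248766 [0.53773415 0.03031676 0.07223342]
glue [ 0.55  -0.377  0.11 ]
tape [0.526 0.394 0.025]
strip [0.745 0.028 0.03 ]
[[ 0.905 -0.001  0.426]
 [-0.426 -0.001  0.905]
 [-0.    -1.    -0.002]] 0.15
```

Triangulation gives a row yaw of 0.115 rad and a pitch of 48.0 mm. Key tops are at about 0.073 m, except key 4 at about 0.069, so it may be the latched one. The taps will decide. First I'll shut the fingers and go above key 1.

Request:
{"fn": "jog_arm", "kwargs": {
  "increments": [
    [[0,0,8,0.02,-0.035,0,1],[0,0,16,0.044,-0.078,0,1],[0,0,24,0.069,-0.121,0,1],[0,0,31.8,0.094,-0.165,0,1],[0,0,31.8,0.119,-0.209,0,1],[0,0,31.8,0.144,-0.252,0,1],[0,0,31.8,0.169,-0.296,0,1],[0,0,31.8,0.188,-0.33,0,1]]
  ],
  "squeeze": 5
}}

```text
time: 0.95
position: [0.4546, 0.2329, 0.2218]
tool_rot: [0.707, 0.04, -0.041, -0.705]
ft_force: [0.9, 0.7, -0.2]
grip_width: 0.0315
```

Request:
{"fn": "jog_arm", "kwargs": {
  "increments": [
    [[0,0,0,0.019,-0.033,-0.02,1],[0,0,0,0.038,-0.066,-0.045,1],[0,0,0,0.057,-0.099,-0.07,1],[0,0,0,0.075,-0.131,-0.095,1],[0,0,0,0.075,-0.131,-0.115,1],[0,0,0,0.075,-0.131,-0.115,1],[0,0,0,0.075,-0.131,-0.115,1]]
  ]
}}

```text
time: 1.65
position: [0.529, 0.1021, 0.1065]
tool_rot: [0.706, 0.04, -0.041, -0.705]
ft_force: [-0.0, 0.7, 0.4]
grip_width: 0.0007
```

Run:
```python
from h import *
o=get_obs();print(o["position"],o["ft_force"],o["grip_width"],o["time"])
for n in ("scene","top"):
    im=cv2.cvtColor(camera(n),cv2.COLOR_RGB2BGR)
    x0,y0=(205,120) if n=="scene" else (190,155)
    cv2.imwrite(f"pics/{n}1.png",cv2.resize(im[y0:y0+110,x0:x0+140],None,fx=5,fy=5,interpolation=cv2.INTER_CUBIC))
o=get_obs();print(o["position"],o["ft_force"],o["time"])
```

```text
[0.52897537 0.10208981 0.10653715] [-0.0336145   0.68125335  0.41711327] 0.0007354337116218397 1.65
[0.52981616 0.10265248 0.10774342] [ 0.2892546  -0.27586257 -0.28433602] 1.75
```

View pics/scene1.png

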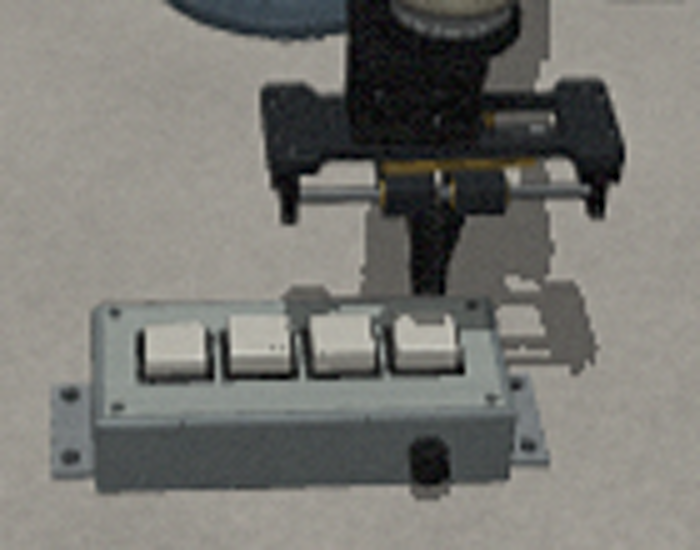

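View pics/top1.png

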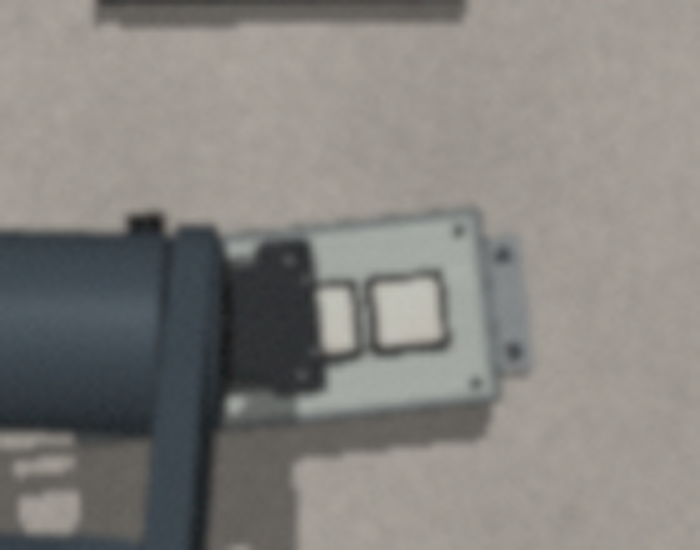

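The fingertip is centred over key 1 and the fingers are shut. Readings are noisy by about 1 mm and 0.5 N, so I'll average over camera calls, during which the arm holds.

```bash
cat > avg.py <<'E'
from h import *
import sys
n=int(sys.argv[1]) if len(sys.argv)>1 else 8
L=[]
for _ in range(n):
    camera("top"); o=get_obs(); L.append(np.r_[o["position"],o["ft_force"],o["moment"]])
L=np.array(L); print("t",round(o["time"],2),"mean",L.mean(0).round(4),"sd",L.std(0).round(4)); print("last z,fz",L[-1,[2,5]].round(4))
E
python3 avg.py 12
```

```text
t 2.35 mean [ 0.5298  0.1024  0.1074 -0.0328  0.025  -0.0185  0.0398  0.007  -0.0082] sd [2.000e-04 3.000e-04 4.000e-04 5.327e-01 6.152e-01 3.508e-01 2.430e-02
 3.070e-02 2.390e-02]
last z,fz [ 0.1068 -0.3704]
```

Request:
{"fn": "jog_arm", "kwargs": {
  "increments": [
    [[0,0,0,0,0,-0.01,1],[0,0,0,0,0,-0.02,1],[0,0,0,0,0,-0.027,1],[0,0,0,0,0,-0.03,1],[0,0,0,0,0,-0.03,1]]
  ]
}}

```text
time: 2.85
position: [0.529, 0.1019, 0.0758]
tool_rot: [0.707, 0.04, -0.041, -0.705]
ft_force: [-0.4, -0.0, 0.1]
grip_width: 0.0007
```

```bash
python3 avg.py 4
```

```text
t 3.05 mean [ 0.5296  0.1019  0.0767 -0.33    0.1916  0.0394  0.0315 -0.009   0.0257] sd [2.000e-04 0.000e+00 3.000e-04 3.037e-01 1.540e-01 5.714e-01 2.340e-02
 1.000e-02 1.320e-02]
last z,fz [0.077  0.5247]
```

Request:
{"fn": "jog_arm", "kwargs": {
  "increments": [
    [[0,0,0,0,0,-0.001,1],[0,0,0,0,0,-0.002,1],[0,0,0,0,0,-0.003,1]]
  ]
}}

```text
time: 3.35
position: [0.5299, 0.1019, 0.0741]
tool_rot: [0.707, 0.041, -0.04, -0.705]
ft_force: [-0.1, 0.8, 0.0]
grip_width: 0.0005
```

```bash
python3 avg.py 4
```

```text
t 3.55 mean [ 0.5298  0.102   0.0739  0.1747 -0.0956 -0.0391  0.0279 -0.0032  0.0043] sd [0.     0.     0.     0.6638 0.4791 0.4151 0.0217 0.0111 0.0276]
last z,fz [0.074  0.4976]
```

Request:
{"fn": "jog_arm", "kwargs": {
  "increments": [
    [[0,0,0,0,0,-0.0005,1],[0,0,0,0,0,-0.001,1]]
  ]
}}

```text
time: 3.75
position: [0.5299, 0.1019, 0.0732]
tool_rot: [0.707, 0.041, -0.04, -0.705]
ft_force: [-0.3, 1.0, 2.8]
grip_width: 0.0005
```

```bash
python3 avg.py 4
```

```text
t 3.95 mean [ 0.5299  0.1019  0.0732 -0.4031 -0.6382  2.1573  0.0435  0.1113 -0.021 ] sd [0.     0.     0.     0.3502 1.0273 0.2466 0.0287 0.0183 0.0264]
last z,fz [0.0732 2.2819]
```

Key 1 made contact at z = 0.0732 with a mean of 2.2 N and did not yield, so it is up. On to key 2, hovering at about 0.0755 to start.

Request:
{"fn": "jog_arm", "kwargs": {
  "increments": [
    [[0,0,0,0,0,0.01,1],[0,0,0,0.0025,-0.024,0.012,1],[0,0,0,0.0055,-0.0477,0.01,1],[0,0,0,0.0055,-0.0477,0.005,1],[0,0,0,0.0055,-0.0477,0.0022,1],[0,0,0,0.0055,-0.0477,0.0022,1]]
  ]
}}

```text
time: 4.55
position: [0.5346, 0.0549, 0.075]
tool_rot: [0.706, 0.04, -0.041, -0.705]
ft_force: [0.7, 0.1, 0.1]
grip_width: 0.0008
```

```bash
python3 avg.py 4
```

```text
t 4.75 mean [ 5.350e-01  5.500e-02  7.530e-02  3.078e-01 -3.000e-04  2.513e-01
  3.960e-02  1.930e-02  1.800e-03] sd [2.000e-04 0.000e+00 1.000e-04 1.128e-01 2.942e-01 3.794e-01 2.280e-02
 2.180e-02 3.810e-02]
last z,fz [0.0754 0.3706]
```

Request:
{"fn": "jog_arm", "kwargs": {
  "increments": [
    [[0,0,0,0,0,-0.0007,1],[0,0,0,0,0,-0.0014,1],[0,0,0,0,0,-0.0018,1]]
  ]
}}

```text
time: 5.05
position: [0.5352, 0.0552, 0.0736]
tool_rot: [0.707, 0.041, -0.041, -0.705]
ft_force: [-0.1, -0.2, 0.6]
grip_width: 0.0004
```

```bash
python3 avg.py 4
```

```text
t 5.25 mean [ 0.5352  0.055   0.0736 -0.0054 -0.1175  0.0336  0.0338  0.0111 -0.005 ] sd [0.000e+00 1.000e-04 0.000e+00 4.391e-01 3.666e-01 3.749e-01 1.380e-02
 3.740e-02 2.200e-02]
last z,fz [ 0.0736 -0.4484]
```

Request:
{"fn": "jog_arm", "kwargs": {
  "increments": [
    [[0,0,0,0,0,-0.0003,1],[0,0,0,0,0,-0.0006,1]]
  ]
}}

```text
time: 5.45
position: [0.5353, 0.0549, 0.0732]
tool_rot: [0.707, 0.041, -0.041, -0.705]
ft_force: [-0.4, 0.5, 2.8]
grip_width: 0.0003
```

```bash
python3 avg.py 4
```

```text
t 5.65 mean [ 0.5353  0.0549  0.0732 -0.1433  0.2387  2.1392  0.0591  0.131   0.0029] sd [0.     0.     0.     0.5126 0.6602 0.7101 0.0269 0.0141 0.0109]
last z,fz [0.0732 3.3213]
```

Key 2 gave the same result: contact at 0.0732 with about 2.1 N, so it is up. On to key 3.

Request:
{"fn": "jog_arm", "kwargs": {
  "increments": [
    [[0,0,0,0,0,0.01,1],[0,0,0,0.0025,-0.024,0.012,1],[0,0,0,0.0055,-0.0482,0.01,1],[0,0,0,0.0055,-0.0482,0.005,1],[0,0,0,0.0055,-0.0482,0.0022,1],[0,0,0,0.0055,-0.0482,0.0022,1],[0,0,0,0.0055,-0.0482,0.0012,1]]
  ]
}}

```text
time: 6.35
position: [0.5404, 0.0076, 0.0743]
tool_rot: [0.706, 0.041, -0.041, -0.705]
ft_force: [0.3, -0.6, -0.1]
grip_width: 0.0006
```

```bash
python3 avg.py 4
```

```text
t 6.55 mean [ 0.5406  0.0074  0.0743 -0.2199  0.102  -0.3346  0.0255  0.0094  0.0032] sd [1.000e-04 1.000e-04 1.000e-04 4.473e-01 3.014e-01 6.663e-01 2.350e-02
 2.900e-02 3.150e-02]
last z,fz [ 0.0744 -0.0773]
```

Request:
{"fn": "jog_arm", "kwargs": {
  "increments": [
    [[0,0,0,0,0,-0.0005,1],[0,0,0,0,0,-0.001,1]]
  ]
}}

```text
time: 6.75
position: [0.5407, 0.0075, 0.0735]
tool_rot: [0.707, 0.042, -0.041, -0.705]
ft_force: [-0.6, 0.1, -0.7]
grip_width: 0.0008
```

```bash
python3 avg.py 4
```

```text
t 6.95 mean [ 0.5407  0.0074  0.0735 -0.0805  0.212   0.2538  0.11    0.0031 -0.0052] sd [0.000e+00 1.000e-04 0.000e+00 4.182e-01 1.789e-01 9.740e-02 1.990e-02
 3.380e-02 1.810e-02]
last z,fz [0.0735 0.3907]
```

Request:
{"fn": "jog_arm", "kwargs": {
  "increments": [
    [[0,0,0,0,0,-0.0003,1],[0,0,0,0,0,-0.0005,1]]
  ]
}}

```text
time: 7.15
position: [0.5407, 0.0073, 0.0732]
tool_rot: [0.706, 0.041, -0.041, -0.705]
ft_force: [-0.9, 0.1, 2.4]
grip_width: 0.0007
```

```bash
python3 avg.py 4
```

```text
t 7.35 mean [ 0.5407  0.0073  0.0731 -0.4907  0.976   1.7341  0.1276  0.0961 -0.015 ] sd [0.     0.     0.     0.5098 0.5465 0.4031 0.0148 0.0089 0.0243]
last z,fz [0.0731 2.0558]
```

Key 3 made contact at 0.0731 with about 1.7 N, so it is up. On to key 4.

Request:
{"fn": "jog_arm", "kwargs": {
  "increments": [
    [[0,0,0,0,0,0.01,1],[0,0,0,0.0025,-0.024,0.012,1],[0,0,0,0.0053,-0.0485,0.01,1],[0,0,0,0.0053,-0.0485,0.005,1],[0,0,0,0.0053,-0.0485,0.0022,1],[0,0,0,0.0053,-0.0485,0.0012,1],[0,0,0,0.0053,-0.0485,0.0012,1]]
  ]
}}

```text
time: 8.05
position: [0.5454, -0.0402, 0.074]
tool_rot: [0.706, 0.041, -0.042, -0.706]
ft_force: [0.3, 0.1, 0.1]
grip_width: 0.0005
```

Request:
{"fn": "jog_arm", "kwargs": {
  "increments": [
    [[0,0,0,0,0,-0.0005,1],[0,0,0,0,0,-0.001,1]]
  ]
}}

```text
time: 8.25
position: [0.5453, -0.0396, 0.073]
tool_rot: [0.706, 0.042, -0.042, -0.706]
ft_force: [0.0, 0.2, -0.6]
grip_width: 0.0006
```

```bash
python3 avg.py 4
```

```text
t 8.45 mean [ 0.5454 -0.0399  0.073   0.3212 -0.4234  0.2605  0.021   0.0188 -0.0023] sd [1.000e-04 1.000e-04 0.000e+00 1.110e-01 3.850e-01 2.889e-01 3.900e-02
 1.600e-02 2.630e-02]
last z,fz [ 0.073  -0.0577]
```

Request:
{"fn": "jog_arm", "kwargs": {
  "increments": [
    [[0,0,0,0,0,-0.0004,1],[0,0,0,0,0,-0.0008,1]]
  ]
}}

```text
time: 8.65
position: [0.5455, -0.0401, 0.0723]
tool_rot: [0.706, 0.042, -0.042, -0.705]
ft_force: [0.1, -0.5, 0.2]
grip_width: 0.0004
```

```bash
python3 avg.py 4
```

```text
t 8.85 mean [ 0.5454 -0.0401  0.0722  0.3074  0.1584  0.0042  0.0337  0.0185 -0.0027] sd [0.     0.     0.     0.6654 0.463  0.4129 0.021  0.0337 0.0207]
last z,fz [ 0.0722 -0.6149]
```

Nothing at up height, so key 4 is lower. I'll go down to about 0.070, then feel for it.

Request:
{"fn": "jog_arm", "kwargs": {
  "increments": [
    [[0,0,0,0,0,-0.0007,1],[0,0,0,0,0,-0.0014,1],[0,0,0,0,0,-0.002,1]]
  ]
}}

```text
time: 9.15
position: [0.5454, -0.0401, 0.0701]
tool_rot: [0.706, 0.041, -0.042, -0.706]
ft_force: [-0.1, 0.4, 0.2]
grip_width: 0.0002
```

```bash
python3 avg.py 4
```

```text
t 9.35 mean [ 0.5454 -0.0401  0.0701 -0.0248 -0.3129 -0.0205  0.0522  0.0109  0.    ] sd [0.000e+00 0.000e+00 1.000e-04 2.672e-01 6.351e-01 1.908e-01 1.420e-02
 2.690e-02 1.300e-02]
last z,fz [0.0702 0.0421]
```

Request:
{"fn": "jog_arm", "kwargs": {
  "increments": [
    [[0,0,0,0,0,-0.0004,1],[0,0,0,0,0,-0.0008,1]]
  ]
}}

```text
time: 9.55
position: [0.5455, -0.0401, 0.0695]
tool_rot: [0.706, 0.041, -0.042, -0.705]
ft_force: [-0.4, 0.0, 3.8]
grip_width: 0.0005
```

```bash
python3 avg.py 4
```

```text
t 9.75 mean [ 0.5455 -0.0401  0.0695 -0.1481 -0.3317  1.7305  0.0677  0.0469  0.0245] sd [0.     0.     0.     0.3651 0.1083 0.75   0.0253 0.0087 0.0167]
last z,fz [0.0695 2.2116]
```

Key 4 made contact at 0.0695, about 3.7 mm lower, with 1.7 N. It is the latched one. I'll lift off to end the tap, then press to the bottom.

Request:
{"fn": "jog_arm", "kwargs": {
  "increments": [
    [[0,0,0,0,0,0.006,1],[0,0,0,0,0,0.008,1],[0,0,0,0,0,0.008,1],[0,0,0,0,0,0.004,1],[0,0,0,0,0,0.001,1],[0,0,0,0,0,-0.001,1],[0,0,0,0,0,-0.0025,1]]
  ]
}}

```text
time: 10.45
position: [0.5453, -0.04, 0.0671]
tool_rot: [0.706, 0.041, -0.042, -0.706]
ft_force: [-1.3, 0.3, 6.1]
grip_width: 0.0008
```

```bash
python3 avg.py 3
```

```text
t 10.6 mean [ 0.5453 -0.04    0.0671 -0.8649 -0.1265  5.7281  0.0856  0.2258  0.0063] sd [0.000e+00 0.000e+00 1.000e-04 7.290e-01 2.199e-01 4.375e-01 1.910e-02
 2.040e-02 1.250e-02]
last z,fz [0.0672 6.3469]
```

Request:
{"fn": "jog_arm", "kwargs": {
  "increments": [
    [[0,0,0,0,0,-0.0006,1],[0,0,0,0,0,-0.0012,1],[0,0,0,0,0,-0.0015,1]]
  ]
}}

```text
time: 10.9
position: [0.5453, -0.0401, 0.0665]
tool_rot: [0.706, 0.041, -0.042, -0.705]
ft_force: [-2.7, 1.0, 9.0]
grip_width: 0.0002
```

```bash
python3 avg.py 3
```

```text
t 11.05 mean [ 5.4530e-01 -4.0000e-02  6.6600e-02 -1.9429e+00  4.3190e-01  9.1756e+00
  1.1520e-01  3.5130e-01 -6.6000e-03] sd [0.     0.     0.     0.3457 0.2493 0.3116 0.0257 0.024  0.0254]
last z,fz [0.0666 8.8359]
```

Request:
{"fn": "jog_arm", "kwargs": {
  "increments": [
    [[0,0,0,0,0,-0.0012,1],[0,0,0,0,0,-0.0014,1],[0,0,0,0,0,-0.0014,1]]
  ]
}}

```text
time: 11.35
position: [0.5453, -0.04, 0.0664]
tool_rot: [0.706, 0.042, -0.042, -0.705]
ft_force: [-2.1, 0.8, 12.7]
grip_width: 0.0008
```

```bash
python3 avg.py 2
```

```text
t 11.45 mean [ 5.45300e-01 -4.00000e-02  6.64000e-02 -1.82290e+00  1.64900e-01
  1.14058e+01  1.51600e-01  4.42900e-01 -2.00000e-04] sd [0.     0.     0.     0.0902 0.334  1.0979 0.0058 0.0443 0.0079]
last z,fz [ 0.0664 10.3079]
```

Request:
{"fn": "jog_arm", "kwargs": {
  "increments": [
    [[0,0,0,0,0,0.005,1],[0,0,0,0,0,0.012,1],[0,0,0,0,0,0.03,1],[0,0,0,0,0,0.06,1],[0,0,0,-0.03,0.04,0.1,1],[0,0,0,-0.06,0.08,0.14,1],[0,0,0,-0.08,0.12,0.16,1],[0,0,0,-0.08,0.15,0.16,1]]
  ]
}}

```text
time: 12.25
position: [0.4648, 0.1079, 0.2276]
tool_rot: [0.707, 0.041, -0.04, -0.705]
ft_force: [1.0, -0.0, 0.4]
grip_width: 0.0007
```

Request:
{"fn": "jog_arm", "kwargs": {
  "increments": [
    [[0,0,0,0,0.04,0,1],[0,0,0,0,0.08,0,1],[0,0,0,0,0.12,0,1],[0,0,0,0,0.16,0,1],[0,0,0,0,0.2,0,1],[0,0,0,0,0.2,0,1]]
  ]
}}

```text
time: 12.85
position: [0.4645, 0.3122, 0.2274]
tool_rot: [-0.706, -0.044, 0.042, 0.706]
ft_force: [0.1, -0.9, 0.0]
grip_width: 0.0003
```

Run:
```python
from h import *
o=get_obs();print(o["position"],o["ft_force"],o["time"])
I={}
for n,(x0,y0,x1,y1) in (("top",(190,185,310,255)),("scene",(205,165,325,230))):
    f=cv2.cvtColor(camera(n),cv2.COLOR_RGB2BGR); cv2.imwrite(f"pics/{n}2.png",f)
    im=f[y0:y1,x0:x1]; cv2.imwrite(f"pics/{n}2z.png",cv2.resize(im,None,fx=6,fy=6,interpolation=cv2.INTER_CUBIC))
    _,_,st,c=cv2.connectedComponentsWithStats((im.min(2)>150).astype(np.uint8),connectivity=4)
    I[n]=sorted([(p[0]+x0,p[1]+y0) for s,p in zip(st[1:],c[1:]) if s[4]>40]); print(n,np.round(I[n],1).tolist())
if len(I["top"])==4==len(I["scene"]):
    for a,b in zip(I["top"],I["scene"][::-1]): print(tri([(camera_info("top"),a),(camera_info("scene"),b)]).round(4))
```

```text
[0.46454289 0.31219609 0.22741045] [ 0.0509098  -0.86485975  0.03037774] 12.85
top [[219.0, 222.5], [236.4, 220.6], [244.8, 219.5], [253.8, 218.6], [271.1, 216.7]]
scene [[239.6, 186.7], [256.2, 186.5], [273.0, 186.2], [289.4, 185.5]]
```

View pics/scene2z.png

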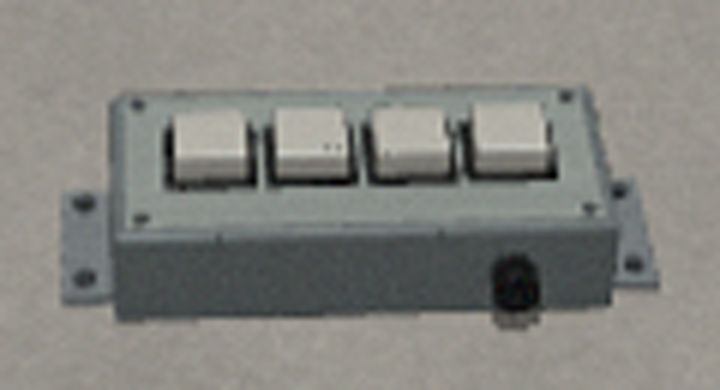

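View pics/top2.png

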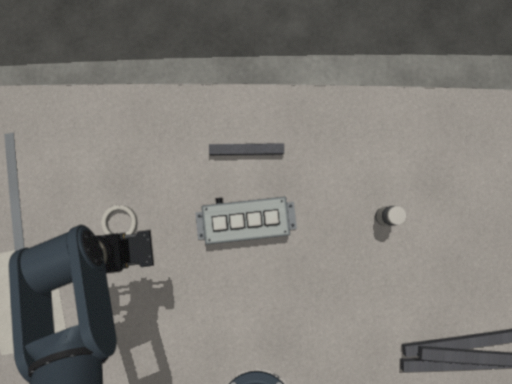

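Key 4 rose from row 187.95 to 186.7 in the scene view and is now in line with the others. The bystanders sit at the same pixels as at the start. One last numeric height check, then I'll hand in.

Run:
```python
from h import *
t,s=camera_info("top"),camera_info("scene")
for a,b in (((219,222.5),(289.4,185.5)),((236.4,220.6),(273,186.2)),((253.8,218.6),(256.2,186.5)),((271.1,216.7),(239.6,186.7))): print(tri([(t,a),(s,b)]).round(4))
print(get_obs()["ft_force"],hand_in())
```

```text
[0.5293 0.1015 0.0738]
[0.5347 0.0542 0.0726]
[0.5404 0.0063 0.0731]
[ 0.5458 -0.041   0.0738]
the job is handed in; nothing more can be done
[-0.29096624  0.33761308  0.37864958] None
```

The latched key was the fourth one, at the robot's right. I tapped all four keys from left to right, pressed that key to the bottom and let it go, and it now stands level with the others.

- **Taps:** I used the shut fingertips at a mean of about 2 N. Keys 1 to 3 made contact at z = 73.1–73.2 mm, so they were up, and the fingertip did not sink measurably. Key 4 made contact at 69.5 mm, about 3.7 mm lower. Single force readings went as high as 3.8 N, but they carry about 0.5 N of noise.
- **Press:** I lifted off key 4 after its tap, then pressed it down to z = 66.4 mm, where it stopped, at about 11 N. Then I released it and moved the arm well clear.
- **Last checks:** In the pictures key 4's top rose from 69.4 to 73.8 mm; the other three read 72.6–73.8 mm, so all four are level within measuring error. The strip, glue jar and tape roll look unmoved in the top view.

No final check failed or disagreed. In the last top picture my key detector found one extra false spot at (244.8, 219.5) between the keys, so I matched the four keys by hand. I handed in at about 13 s.

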